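Secure the drill-bit cassette and lift it out of its dock

TASK

On the turning bench, swing the aluminium keeper bar of the blue drill-bit cassette shut over its three bits until it clicks home behind its brass detent ball. Then pinch the cassette's two yellow side catches together and lift it straight and level out of its dock. Finish while still holding it by the pinched catches, steady, at least 10 cm above its place in the dock, bar shut and all bits in it; leave everything else on the bench alone.

Things in the scene. Friction and masses are not known exactly. Their poses are not given: they have to be found in the camera images.
- dock: dock: dark wooden base 190 x 110 x 8 mm (long in its x), fixed to the bench, turned up to 20 degrees. Origin at the centre of its underside, z up. On it: steel guides up to 20 mm above the bench and, beside the cassette's middle (33 to 46 mm from the middle line, 50 mm long), two latch walls up to 28 mm above the bench; nothing of the dock is higher
- cassette_center (a point): centre of the blue cassette, midway between the catches, 40 mm above its underside (48 mm above the bench when docked). x runs along the cassette from the bar's hinge to the detent ball, y across it to the left catch, z up; same axes as the dock's. Pinch here or up to 6 mm higher, fingers closing along y, fingertips no lower than 30 mm above the bench (latch walls)
- keeper (a joint): angle of the keeper bar in rad: 0 = shut, lying along the cassette over the bits; grows as the bar swings open level towards the cassette's +y side, about a vertical hinge; starts open between 0.7 and 1.3. It stays where it is left; the detent ball resists with about 3 to 5 N at the knob between 0.2 and 0.05, then the bar drops behind it and stops at 0. The ball holds it below 0.045
- keeper_hinge (a point): hinge axis of the keeper bar at the bar's mid height: 62 mm from the cassette's middle towards its -x end, 59 mm above the cassette's underside
- keeper_knob (a point): centre of the red knob on the keeper bar: upright pin 14 mm in diameter and 20 mm tall standing on the bar, 112 mm from the hinge axis. The bar is 12 mm wide and 6 mm thick, runs on 20 mm past the knob, and its top is 10 mm below this point. Push the knob sideways towards -y of the cassette to shut the bar
- catch_left (a joint): travel of the left (+y) catch in m: 0 = out and latched, 0.006 = pressed fully inward. Sprung outward with 2.5 N at rest to 5.5 N fully in; its tooth clears the latch wall beyond about 0.004. Counts as pinched above 0.0045
- catch_right (a joint): the same for the right (-y) catch, also positive inward
- bit0_head (a point): middle of the steel head (23 mm across, 11 mm tall) of the drill bit nearest the hinge, standing loosely in the cassette by its 30 mm shank; 34 mm to the -x side of the cassette's middle and 8 mm above cassette_center
- bit1_head (a point): the same for the middle bit, head 26 mm across, at the cassette's middle
- bit2_head (a point): the same for the bit nearest the detent, head 29 mm across, 34 mm to the +x side of the middle
- catch_left_pad (a point): middle of the outer face of the yellow left catch tab (42 mm above the underside), which stands at mid-length on the cassette's +y side: 34 mm long in x, 6 mm thick, from 8 to 54 mm above the cassette's underside. Outer faces of the two tabs are 64 mm apart when free, 52 mm when both are fully pinched
- catch_right_pad (a point): the same for the right tab, on the -y side
- cassette: the blue cassette, a block 150 x 38 x 42 mm; origin at the centre of its underside, axes as cassette_center. About 0.4 to 0.65 kg with bits, bar and catches. Sits in the dock with 1 mm play; the catches hold it down. Highest parts with the bar shut: bar top 62 mm, knob top 82 mm above the underside
- stone: sharpening stone in its wooden holder, 210 x 85 x 36 mm, fixed to the bench beside the dock; bystander
- bowl: turned wooden bowl, upright, 156 mm across, 56 mm tall; bystander, leave alone
- oil: amber oil bottle, 60 mm across, 170 mm tall; bystander, leave alone
- mallet: hammer lying on the bench; bystander, leave alone
- chuck: steel lathe chuck, 90 mm across, 50 mm tall; bystander, leave alone
- block: wooden block 100 x 70 x 45 mm; bystander, leave alone
- mug: blue mug, 80 mm across, 90 mm tall; bystander, leave alone
Not all that is in view belongs to the job. What is shaped like the cassette but pink is not meant.

How it is judged:
By the outcome, as a careful person would: the job done as asked, in the order asked, and still so for the second after the job is handed in, while the arm keeps its last pose, push and grip.
It also fails if it takes over 56 s, if anything falls off the work surface, if the arm or the gripper's body presses on something with over 40 N, if the wrist force passes 120 N, or if a joint passes its speed limit or range.

ROBOT

A 6-joint arm with a two-finger parallel gripper is mounted at the origin on the work surface. World frame = base frame: x ahead of the robot, y to its left, z up, the work surface at z = 0. Lengths are in mm, angles in degrees, forces in N, time in s.
With the tool pointing down it reaches from about 350 to 850 mm from the base axis. Payload 8.1 kg.
Tool frame: the origin (TCP) lies at the very end of the fingers, on their centre line; the grasp point (between the pads) lies 19 mm behind it (r.grip_depth is the distance from the TCP to the grasp point, in mm); y points along the fingers, z is the direction in which the jaws open and shut, and the axes are right-handed (so a half turn about y gives the same grasp; the last joint's range is limited). The gripper opens to 85 mm and grips with 20 to 120 N. Pads are 22 mm wide; open, the fingers measure 114 mm over their backs; the gripper's body (76 mm by 85 mm) begins 54 mm behind the grasp point. The pads swing forward as they close: fully open they stand 13 mm farther back than shut.
Start: joints at [59.049, 7.471, 85.268, -0, 87.261, -4.893], TCP at [263.55, 539.024, 231.292] pointing down, gripper open.
Joint ranges: [-169.43, 169.43], [-51.17, 129.36], [1.28, 143.12], [-76.62, 256.62], [0, 156.53], [-152.29, 152.29]. Speed limits (degrees/s): [136.94, 136.94, 159.86, 180, 180, 180].

INTERFACE

Orientations are given as [roll, pitch, yaw] about the fixed x, y, z axes, in that order (R = Rz(yaw) Ry(pitch) Rx(roll)).
In Python, from bench import readout, eyes, r gives the robot as it stands. The module is installed in compiled form; this text tells all that it offers.
- The arm moves only by the tool move_arm, never from a script. Its argument "motion" is text: rows parted by semicolons, each of 6 numbers parted by spaces: the shift along the world's x, y, z in cm, then the turn, a rotation vector about the world's x, y, z in degrees. A call has 1 to 10 rows; each row is the pose to reach, as a shift and turn from the pose commanded when the call began; what a row does not reach only later rows make up. A row lasts 1/12 s, in which the tool goes at most 41.7 mm and 7.16 degrees, less where a joint would pass 70% of its speed; a pose out of reach is approached as far as the arm can. A call with a gripper value outside its range is refused whole. "fingers" is the finger opening in cm, from 0 to 8.54, set as the call begins (left out, the last holds). The fingers move at their own pace and stop on an object; "squeeze" is the grip in N (left out, the last holds). Time passes only in rows, so rows that repeat a pose let the fingers close. It gives the time, the measured TCP pose, the force and the opening at its end, in the units of the state.
- readout.sense(): the state, without advancing time (a new reading comes with each control period).
- eyes.snapshot(name): name is "scene" or "side" or "wrist"; returns a dict with "image" (400x640x3 uint8, blue, green, red), "fx", "fy", "cx", "cy" (pixels), "world_to_cam" (4x4, takes a point from world to camera coordinates). Camera axes: x right, y down, z forward; pixel columns grow to the right and rows downward; lengths in mm; the calibration is good to about 2 mm. A picture is of the moment at which its call begins. There is no depth.
- r.hand_in(): hands the job in, once; it reports no verdict.
The state is a dict: "time": time; "joint_pos": joint angles; "qd": joint speeds; "joint_efforts": joint torques, N m; "tool_pos": TCP position; "tcp_rot": TCP orientation; "ft_force": force on the tool from outside, world axes, zero at the start; "wrist_torque": the same for the moment, N m; "finger_gap": finger opening in mm.
Only numpy, scipy, OpenCV 4.12 (cv2) and the standard library are available. Lean on these libraries where they do the work, as an engineer would, in place of code of your own. Each camera call takes 0.05 s, during which the arm holds its last target. There are 200 camera calls.

## Working session

There is one attempt and no reset: what is moved stays moved. The work goes in short steps, Python scripts to look and compute and a tool call to move; the robot and the scene stay as the last step left them, time stands still between calls to the robot, and variables do not carry over. Pictures are saved under pics/ and viewed, about 8 in all and at most 12, crops included, and the job is handed in when it is done.

Besides the shell and the picture viewer there is one more tool, called in YAML: its name, and indented under it one key for each argument. move_arm: Moves the arm, as the interface text tells. Its arguments: {"type":"object","properties":{"motion":{"type":"string"},"fingers":{"type":"number"},"squeeze":{"type":"number"}},"required":["motion"]}

```bash
mkdir -p pics; cat > h.py <<'E'
import numpy as np, cv2
from bench import readout, eyes, r
def snap(n,f):
    s=eyes.snapshot(n); cv2.imwrite('pics/'+f,s['image']); return s
def ray(s,u,v):
    T=np.array(s['world_to_cam']); R=T[:3,:3]; c=-R.T@T[:3,3]
    d=R.T@np.array([(u-s['cx'])/s['fx'],(v-s['cy'])/s['fy'],1]); return c,d
def onz(s,u,v,z):
    c,d=ray(s,u,v); return (c+d*(z-c[2])/d[2]).round(1)
def proj(s,p):
    T=np.array(s['world_to_cam']); q=T[:3,:3]@np.array(p)+T[:3,3]
    return np.array([s['fx']*q[0]/q[2]+s['cx'],s['fy']*q[1]/q[2]+s['cy']]).round(1)
def tri(s1,p1,s2,p2):
    c1,d1=ray(s1,*p1);c2,d2=ray(s2,*p2);d1/=np.linalg.norm(d1);d2/=np.linalg.norm(d2)
    t=np.linalg.lstsq(np.c_[d1,-d2],c2-c1,rcond=None)[0]
    a=c1+t[0]*d1;b=c2+t[1]*d2; return ((a+b)/2).round(1),np.linalg.norm(a-b).round(1)
E
python3 - <<'E'
from h import *
import pickle
S={n:snap(n,n+'0.png') for n in('scene','side','wrist')}
pickle.dump(S,open('S0.pkl','wb'))
cv2.imwrite('pics/both.png',np.vstack([S['scene']['image'],S['side']['image']])[:, :] if 0 else cv2.resize(np.vstack([S['scene']['image'],S['side']['image']]),(480,600)))
for n in S: print(n,ray(S[n],320,200))
print(readout.sense())
E
```

```text
scene (array([1150.14996015,  933.00465218, 1181.85383659]), array([-0.36659152, -0.60687396, -0.70525565]))
side (array([ 200.75175987, -568.27031611,  853.10413135]), array([ 0.34699359,  0.58123489, -0.73608395]))
wrist (array([202.24795788, 568.21937008, 372.47270547]), array([ 0.23624507, -0.09461649, -0.96735091]))
{'time': 0.15, 'joint_pos': array([ 5.90504036e+01,  7.50444714e+00,  8.53177256e+01,  5.07978758e-04,
        8.72607223e+01, -4.89152962e+00]), 'qd': array([-0.07615417, -0.03792191, -0.33041233, -0.08047841,  0.06287972,
       -0.03962338]), 'joint_efforts': array([ 1.39583386e-03, -5.70067191e+01, -5.01155126e+01, -1.46705952e-04,
        9.58688906e-03, -9.44306180e-05]), 'tool_pos': array([263.30670479, 538.65264806, 230.46628715]), 'tcp_rot': array([-9.00825498e+01,  7.57393686e-03, -2.60580969e+01]), 'ft_force': array([ 0.96625719,  0.05590392, -0.48343391]), 'wrist_torque': array([ 0.00557809,  0.02313854, -0.01050435]), 'finger_gap': 85.39888209065114}
```

View pics/scene0.png

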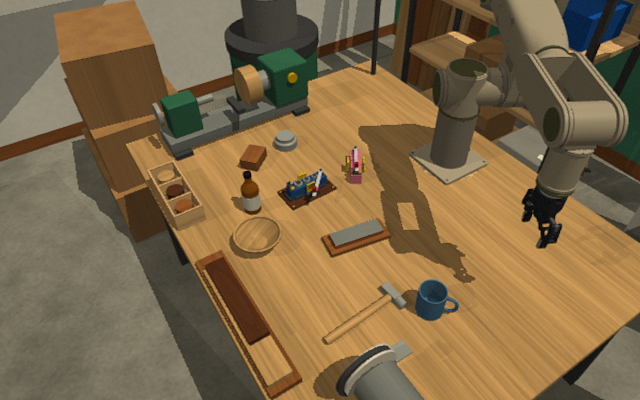

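View pics/side0.png

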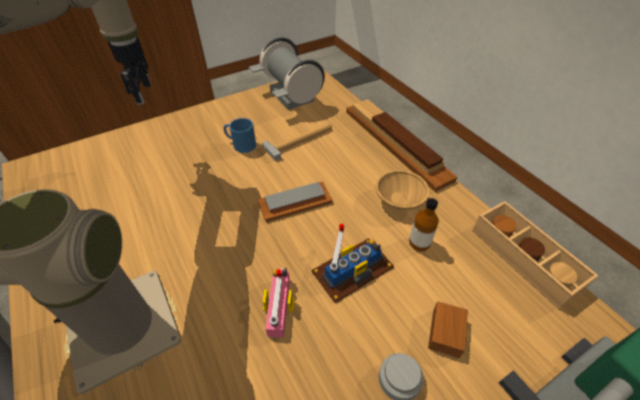

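Scene: the blue cassette is at (307,187), side (352,265). It could be confused with the pink decoy at (355,163)/(278,303) and the blue mug at (433,300)/(240,135). I choose the blue one in the dark dock and check it in a close crop.

```bash
python3 - <<'E'
from h import *
import pickle
S=pickle.load(open('S0.pkl','rb'))
a=cv2.resize(S['scene']['image'][160:216,267:347],(800,560)[:2] and (560,392),interpolation=cv2.INTER_CUBIC)  # x7
a=cv2.resize(S['scene']['image'][162:212,267:347],(480,300),interpolation=cv2.INTER_CUBIC)
b=cv2.resize(S['side']['image'][215:305,300:400],(333,300),interpolation=cv2.INTER_CUBIC)
a=cv2.resize(a,(400,250));
a=cv2.resize(S['scene']['image'][162:212,267:347],(400,250),interpolation=cv2.INTER_CUBIC)
b=cv2.resize(S['side']['image'][215:305,300:400],(400,360),interpolation=cv2.INTER_CUBIC)
c=np.zeros((360,800,3),np.uint8);c[:250,:400]=a;c[:,400:]=b
cv2.imwrite('pics/crop1.png',c)
def blobs(s,lo,hi,nm,box):
    x0,y0,x1,y1=box
    h=cv2.cvtColor(s['image'],cv2.COLOR_BGR2HSV)[y0:y1,x0:x1]
    m=cv2.inRange(h,lo,hi);n,l,st,ce=cv2.connectedComponentsWithStats(m)
    for i in range(1,n):
        if st[i,4]>3: print(nm,(ce[i]+[x0,y0]).round(1),st[i,4])
for n,b in(('scene',(267,160,342,215)),('side',(300,215,400,305))):
    blobs(S[n],(0,180,100),(6,255,255),n+' red',b)
    blobs(S[n],(24,150,90),(35,255,255),n+' yel',b)
    blobs(S[n],(100,120,40),(125,255,255),n+' blu',b)
E
```

```text
scene red [314.4 188.5] 15
scene yel [301.9 174.7] 17
scene yel [308.7 187. ] 24
scene blu [323.  179.5] 56
scene blu [311.6 178.9] 16
scene blu [296.7 191.2] 159
scene blu [292.2 184.4] 5
side red [341.2 226.6] 21
side yel [348.1 248.9] 25
side yel [343.8 253.2] 5
side yel [360.1 265.3] 34
side yel [361.5 270.4] 12
side yel [355.5 273. ] 6
side blu [349.8 267.3] 516
side blu [357.  250.8] 6
```

View pics/crop1.png

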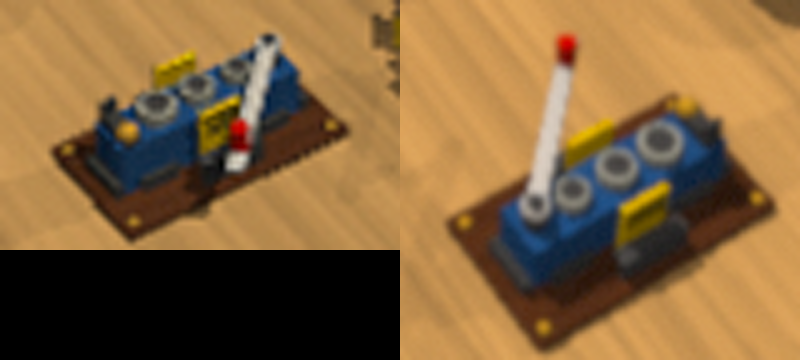

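The crop shows the blue cassette with three heads and the bar open to its left. The hinge is at scene (320,170) / side (334,267), the red knob at scene (314,188) / side (341,227), and the yellow tabs on each side.

```bash
python3 - <<'E'
from h import *
import pickle
S=pickle.load(open('S0.pkl','rb'));a,b=S['scene'],S['side']
k,e=tri(a,(314.4,188.5),b,(341.2,226.6));print('knob',k,e)
h,e=tri(a,(320.4,170),b,(334,266.7));print('hinge',h,e)
for n,p,q in(('bit2',(267+157/5,162+103/5),(300+260/4,215+145/4)),('bit1',(267+197/5,162+87/5),(300+217/4,215+167/4)),('bit0',(267+236/5,162+69/5),(300+173/4,215+192/4)),('ball',(267+127/5,162+131/5),(300+286/4,215+108/4))):
    print(n,tri(a,p,b,q),onz(a,*p,62),onz(b,*q,62))
for z in(75,80,85):print(z,onz(a,314.4,188.5,z),onz(b,341.2,226.6,z))
print(onz(a,320.4,170,70),onz(b,334,266.7,70))
E
```

```text
knob [563.9 -69.4  82.7] 2.9
hinge [ 487.5 -154.    67.5] 1.4
bit2 (array([ 582.7, -150.3,   57.2]), np.float64(0.3)) [ 585.2 -145.8   62. ] [ 580.3 -152.8   62. ]
bit1 (array([ 550.1, -149.6,   56.6]), np.float64(0.2)) [ 553.1 -144.5   62. ] [ 547.7 -152.4   62. ]
bit0 (array([ 516.6, -150.7,   56.4]), np.float64(0.6)) [ 520.  -145.5   62. ] [ 514.1 -153.5   62. ]
ball (array([ 614.4, -136. ,   57.7]), np.float64(1.8)) [ 617.1 -132.5   62. ] [ 611.4 -138.    62. ]
75 [561.  -77.3  75. ] [566.3 -63.7  75. ]
80 [563.7 -72.7  80. ] [563.9 -66.9  80. ]
85 [566.3 -68.1  85. ] [561.6 -70.2  85. ]
[ 489.6 -152.    70. ] [ 486.  -154.9   70. ]
```

move_arm:
  motion: "1.5 -3.6 0 0 0 2.6; 3 -7.2 0 0 0 5.2; 4.6 -10.8 0 0 0 7.8; 6.1 -14.4 0 0 0 10.4; 7.7 -18 0 0 0 13; 9.2 -21.6 0 0 0 15.6; 10.8 -25.2 0 0 0 18.2; 12.3 -28.8 0 0 0 20.8; 13.9 -32.4 0 0 0 23.4; 15.4 -36 0 0 0 26"
  fingers: 0
  squeeze: 30

```text
time: 0.98
tool_pos: [417.8, 177.2, 231.2]
tcp_rot: [-90.0, -0.0, 0.1]
ft_force: [0.1, -0.8, -0.0]
finger_gap: -0.3
```

move_arm:
  motion: "1.5 -3.6 0 0 0 0; 3 -7.2 0 0 0 0; 4.6 -10.8 0 0 0 0; 6.1 -14.4 0 0 0 0; 7.7 -18 0 0 0 0; 9.2 -21.6 0 0 0 0; 10.8 -25.2 0 0 0 0; 12.3 -28.8 0 0 0 0; 12.3 -28.8 0 0 0 0; 12.3 -28.8 0 0 0 0"

```text
time: 1.82
tool_pos: [540.5, -110.9, 230.4]
tcp_rot: [-90.0, 0.1, -0.3]
ft_force: [0.2, -0.2, -0.6]
finger_gap: -0.3
```

```bash
cat > m.py <<'E'
from h import *
import sys,pickle
s=snap('wrist',sys.argv[1]);pickle.dump(s,open('W.pkl','wb'))
h=cv2.cvtColor(s['image'],cv2.COLOR_BGR2HSV)
for nm,lo,hi,z in(('red',(0,180,80),(6,255,255),80),('yel',(24,150,90),(35,255,255),62),('blu',(100,120,40),(125,255,255),50)):
    m=cv2.inRange(h,lo,hi);n,l,st,ce=cv2.connectedComponentsWithStats(m)
    for i in range(1,n):
        if st[i,4]>60: print(nm,ce[i].round(1),st[i],onz(s,*ce[i],z))
q=readout.sense();print({k:np.round(q[k],2) for k in('time','tool_pos','tcp_rot','ft_force')})
E
python3 m.py w1.png
```

```text
red [356.  211.6] [349 203  15  18 209] [561.1 -69.2  80. ]
yel [304.3 192.4] [301 177   8  32 174] [ 545.6 -120.6   62. ]
yel [248.3 194.8] [245 179   8  32 171] [ 547.8 -178.3   62. ]
blu [277.7 180.3] [ 254  118   47  131 2518] [ 535.2 -148.8   50. ]
{'time': np.float64(1.87), 'tool_pos': array([ 540.21, -109.54,  230.53]), 'tcp_rot': array([-8.996e+01,  8.000e-02, -1.700e-01]), 'ft_force': array([-0.31,  1.05, -0.34])}
```

View pics/w1.png

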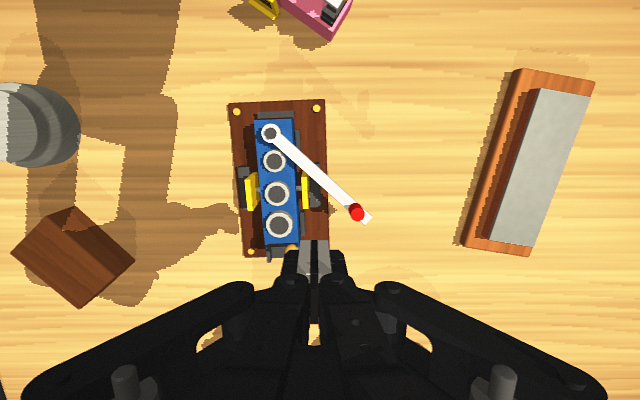

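The wrist view shows the hinge at (270,133), heads at (274,161), (277,194) and (279,224), knob at (357,212), tabs at (249,195) and (304,192). The closed fingers are at (315,260).

```bash
python3 - <<'E'
from h import *
import pickle
s=pickle.load(open('W.pkl','rb'))
P=[onz(s,270,132.5,70)]+[onz(s,*p,61.5) for p in((274.3,160.5),(276.8,193.5),(279.4,224))]
print(P)
xy=np.array(P)[:,:2];t=np.array([-62,-34,0,34])
ax=np.polyfit(t,xy[:,0],1);ay=np.polyfit(t,xy[:,1],1);print(ax,ay,np.degrees(np.arctan2(ay[0],ax[0])))
print('tabs',onz(s,248.3,194.8,62),onz(s,304.3,192.4,62), 'dock edge',onz(s,228,103,8),onz(s,325,99,8))
g=cv2.cvtColor(s['image'],cv2.COLOR_BGR2GRAY)[100:250,225:330]
c=cv2.HoughCircles(g,cv2.HOUGH_GRADIENT,1,20,param1=150,param2=14,minRadius=6,maxRadius=16)
print(None if c is None else c[0]+[225,100,0])
E
```

```text
[array([ 485. , -152.2,   70. ]), array([ 512.8, -150.2,   61.5]), array([ 546.8, -148.9,   61.5]), array([ 580. , -147.4,   61.5])]
[  0.9905871 546.5041001] [ 4.84600577e-02 -1.48923869e+02] 2.8007077629149215
tabs [ 547.9 -178.3   62. ] [ 545.6 -120.5   62. ] dock edge [ 455.1 -206.4    8. ] [451.3 -97.8   8. ]
[[276.5        193.5          8.80000019]
 [278.5        224.5          9.60000038]
 [274.5        161.5         11.        ]
 [270.5        132.5          9.10000038]
 [314.5        200.5          6.9000001 ]
 [248.5        202.5          8.39999962]]
```

move_arm:
  motion: "0.8 3.6 -1 0 0 2.5; 2.2 7.1 -3 0 0 2.5; 2.2 7.1 -7 0 0 2.5; 2.2 7.1 -11 0 0 2.5; 2.2 7.1 -13.5 0 0 2.5; 2.2 7.1 -15.5 0 0 2.5; 2.2 7.1 -15.5 0 0 2.5; 2.2 7.1 -15.5 0 0 2.5"

```text
time: 2.53
tool_pos: [561.2, -36.6, 75.5]
tcp_rot: [-90.0, 0.2, 2.5]
ft_force: [0.1, 0.3, 1.1]
finger_gap: -0.3
```

```bash
python3 m.py w2.png
```

```text
red [245.4 261.2] [ 227  241   37   41 1074] [561.5 -69.7  80. ]
yel [205.5  59. ] [200  53  12  13 126] [469.  -90.6  62. ]
yel [155.3 205.4] [148 184  16  44 486] [ 540.6 -120.1   62. ]
blu [136.4  99.8] [  54   65  122   99 3981] [ 488. -131.   50.]
blu [ 72.3 122. ] [ 62 109  28  33 397] [ 500.6 -165.6   50. ]
blu [138.  237.6] [  72  157  118  157 6141] [ 564.1 -138.    50. ]
{'time': np.float64(2.58), 'tool_pos': array([562.74, -37.1 ,  77.38]), 'tcp_rot': array([-9.00e+01, -4.00e-02,  2.51e+00]), 'ft_force': array([-0.21,  0.23,  0.84])}
```

View pics/w2.png

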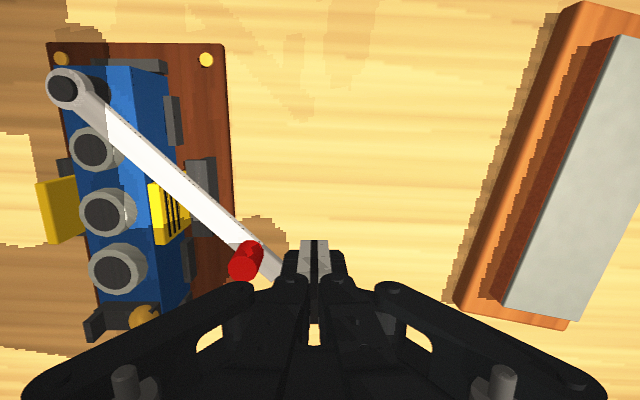

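move_arm:
  motion: "0 -1 0 0 0 0; 0.8 -1.9 0 0 0 0; 1.5 -2.8 0 0 0 0; 2 -3.7 0 0 0 0; 2.4 -4.5 0 0 0 0; 2.8 -5.4 0 0 0 0; 3.1 -6.2 0 0 0 0; 3.1 -6.2 0 0 0 0"

```text
time: 3.25
tool_pos: [593.9, -102.0, 76.3]
tcp_rot: [-90.0, -0.0, 2.4]
ft_force: [0.2, 0.0, 0.4]
finger_gap: 0.1
```

```bash
python3 m.py w3.png
```

```text
red [269.2 260.7] [253 240  33  42 994] [ 593.8 -123.6   80. ]
yel [313.3   5. ] [308   0  12  12 121] [ 477.4 -106.9   62. ]
yel [165.8 156.5] [156 124  20  67 763] [ 547.6 -178.2   62. ]
yel [280.6 156. ] [274 124  13  66 734] [ 544.9 -120.6   62. ]
blu [207.4 143.6] [ 179    0   81  261 4106] [ 541.4 -161.    50. ]
blu [255.5  72.2] [ 223    0   53  203 4594] [ 504.8 -135.    50. ]
{'time': np.float64(3.3), 'tool_pos': array([ 593.55, -101.04,   76.12]), 'tcp_rot': array([-9.00e+01,  2.00e-02,  2.36e+00]), 'ft_force': array([ 0.57,  0.9 , -0.83])}
```

View pics/w3.png

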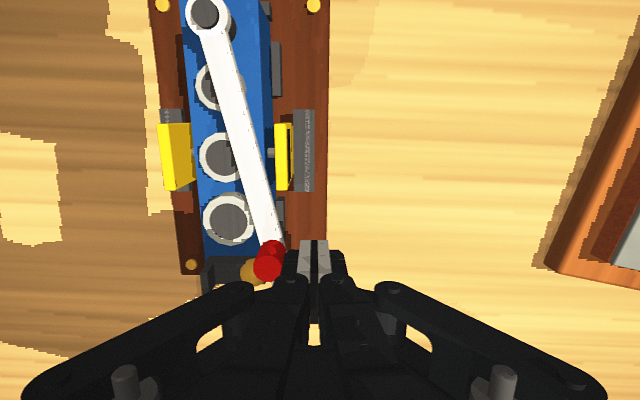

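move_arm:
  motion: "0.1 -0.5 0 0 0 0; 0.2 -1 0 0 0 0; 0.3 -1.5 0 0 0 0; 0.3 -1.9 0 0 0 0; 0.3 -2.2 0 0 0 0; 0.3 -2.4 0 0 0 0; 0.3 -2.4 0 0 0 0"

```text
time: 3.88
tool_pos: [596.9, -123.8, 76.4]
tcp_rot: [-90.0, -0.0, 2.5]
ft_force: [1.8, 1.6, 0.6]
finger_gap: 0.1
```

```bash
python3 m.py w4.png | egrep 'red|time'
```

```text
red [270.2 261.2] [255 240  33  43 950] [ 597.1 -145.    80. ]
{'time': np.float64(3.93), 'tool_pos': array([ 596.67, -123.91,   76.3 ]), 'tcp_rot': array([-8.999e+01, -1.000e-02,  2.460e+00]), 'ft_force': array([0.39, 0.58, 0.21])}
```

move_arm:
  motion: "0 -0.1 0 0 0 0; 0 -0.2 0 0 0 0; 0 -0.2 0 0 0 0"

```text
time: 4.18
tool_pos: [596.6, -126.1, 76.3]
tcp_rot: [-90.0, -0.0, 2.5]
ft_force: [0.3, 0.3, -0.5]
finger_gap: -0.1
```

move_arm:
  motion: "0 -0.1 0 0 0 0; 0 -0.2 0 0 0 0; 0 -0.2 0 0 0 0"

```text
time: 4.43
tool_pos: [596.4, -128.4, 76.2]
tcp_rot: [-90.0, 0.0, 2.4]
ft_force: [-0.1, 1.0, -0.0]
finger_gap: 0.2
```

```bash
python3 m.py w5.png | egrep 'red|time'
```

```text
red [269.9 262.3] [255 242  32  42 924] [ 597.1 -149.7   80. ]
{'time': np.float64(4.48), 'tool_pos': array([ 596.36, -128.3 ,   76.23]), 'tcp_rot': array([-9.001e+01,  2.000e-02,  2.430e+00]), 'ft_force': array([ 1.24,  1.03, -0.76])}
```

move_arm:
  motion: "0 -0.1 0 0 0 0; 0 -0.1 0 0 0 0"

```text
time: 4.65
tool_pos: [596.5, -129.2, 76.4]
tcp_rot: [-90.0, 0.0, 2.4]
ft_force: [-0.1, 1.7, -0.1]
finger_gap: -0.1
```

move_arm:
  motion: "0 -0.1 0 0 0 0; 0 -0.1 0 0 0 0"

```text
time: 4.82
tool_pos: [596.5, -130.0, 76.4]
tcp_rot: [-90.0, 0.0, 2.4]
ft_force: [0.3, 2.5, 1.1]
finger_gap: 0.1
```

```bash
python3 m.py w6.png | egrep 'red|time'
```

```text
red [270.2 262.2] [255 242  33  42 921] [ 597.3 -151.1   80. ]
{'time': np.float64(4.87), 'tool_pos': array([ 596.52, -129.94,   76.34]), 'tcp_rot': array([-89.99,   0.  ,   2.44]), 'ft_force': array([-0.12,  2.07,  1.02])}
```

View pics/w6.png

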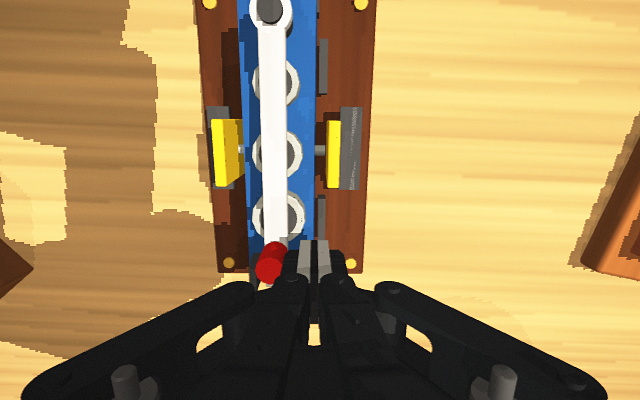

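The bar lies over the bits, with its hinge at (270,10) and knob at (270,262). The dock pegs are at (209,3), (361,3), (229,263) and (351,264). I'll compute the angle.

```bash
python3 - <<'E'
from h import *
import pickle
s=pickle.load(open('W.pkl','rb'))
h=cv2.cvtColor(s['image'],cv2.COLOR_BGR2HSV)
print('pegs',[onz(s,*p,9) for p in((209,3),(361,3),(229,263),(351,264))])
H=onz(s,270,10,70)[:2];print('hinge',H)
m=cv2.inRange(s['image'],(215,215,215),(255,255,255));m[:,:255]=0;m[:,290:]=0
for v in(40,60,110,130,180,195,235):
    u=np.where(m[v])[0]; print(v,u.min(),u.max(),onz(s,u.mean(),v,70)[:2])
for n,p in(('b0',(277,82)),('b1',(277,153)),('b2',(280,216))):print(n,onz(s,*p,61.5))
for p in((274,82),(302,82),(252,153),(302,153),(250,216),(305,216)): pass
E
```

```text
pegs [array([ 465.1, -197.9,    9. ]), array([ 461.3, -107.5,    9. ]), array([ 634.4, -191. ,    9. ]), array([ 631.4, -100.8,    9. ])]
hinge [ 485.1 -153.2]
40 259 284 [ 496.6 -152.5]
60 259 284 [ 504.6 -152.4]
110 261 284 [ 525.7 -151.8]
130 261 285 [ 534.7 -151.5]
180 263 285 [ 558.4 -150.9]
195 263 285 [ 565.9 -150.8]
235 265 286 [ 586.9 -149.8]
b0 [ 512.8 -150.9   61.5]
b1 [ 546.2 -150.5   61.5]
b2 [ 579.4 -148.5   61.5]
```

move_arm:
  motion: "0 0.8 0 0 0 0; 0 1.5 0.5 0 0 0; 0 1.5 4 0 0 0; -1 0 8 0 0 0; -3 -1.2 11 0 0 0; -4.85 -1.95 13 0 0 -0.2; -4.85 -1.95 13 0 0 -0.2; -4.85 -1.95 13 0 0 -0.2"
  fingers: 0

```text
time: 5.53
tool_pos: [548.7, -149.8, 208.9]
tcp_rot: [-90.1, -0.2, 2.2]
ft_force: [-0.5, 0.1, 0.2]
finger_gap: 0.2
```

move_arm:
  motion: "0 0 0 0 0 0; 0 0 0 0 0 0; 0 0 0 0 0 0; 0 0 0 0 0 0; 0 0 0 0 0 0; 0 0 0 0 0 0"
  fingers: 8.54

```text
time: 6.03
tool_pos: [548.0, -149.2, 205.6]
tcp_rot: [-90.0, 0.1, 2.3]
ft_force: [-0.3, -0.1, 0.4]
finger_gap: 72.2
```

```bash
python3 m.py w7.png; python3 -c "
from h import *
s=snap('side','s7.png')
a=cv2.imread('pics/w7.png')[:300,150:470];b=cv2.resize(s['image'][215:305,300:400],(400,360),interpolation=cv2.INTER_CUBIC)
c=np.zeros((450,800,3),np.uint8);c[:375,:400]=cv2.resize(a,(400,375));c[:360,400:]=b;cv2.imwrite('pics/c7.png',c)"
```

```text
red [312.  248.6] [305 238  15  22 260] [ 597.1 -148.7   80. ]
yel [282.2 191.1] [279 174   7  35 201] [ 547.3 -178.9   62. ]
yel [343.2 191.2] [340 175   7  34 193] [ 545.2 -121.3   62. ]
blu [312.3 170.3] [ 293  110   41  149 2651] [ 528.4 -151.2   50. ]
{'time': np.float64(6.08), 'tool_pos': array([ 548.03, -149.31,  205.83]), 'tcp_rot': array([-8.998e+01,  4.000e-02,  2.250e+00]), 'ft_force': array([ 0.99, -0.66,  0.64])}
```

View pics/c7.png

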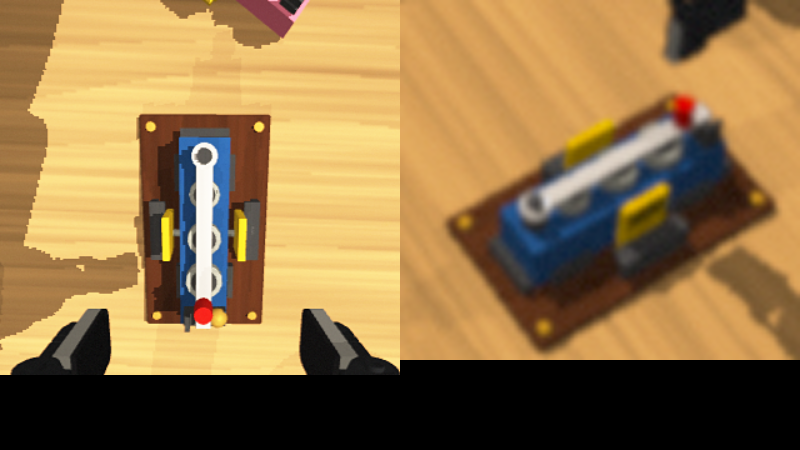

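The bar is shut. The crop shows the knob at (203,314) with the brass ball on its +y side at (219,317), and the knob has come to rest behind the ball. Next I descend to pinch.

move_arm:
  motion: "-0.1 0 -2 0 0 0; -0.1 0 -5 0 0 0; -0.1 0 -8 0 0 0; -0.1 0 -11 0 0 0; -0.1 0 -13.5 0 0 0; -0.1 0 -15.5 0 0 0; -0.1 0 -17 0 0 0; -0.1 0 -17.6 0 0 0; -0.1 0 -17.6 0 0 0; -0.1 0 -17.6 0 0 0"

```text
time: 6.97
tool_pos: [547.4, -149.6, 30.8]
tcp_rot: [-90.0, -0.0, 2.2]
ft_force: [-0.8, -0.5, -0.1]
finger_gap: 85.1
```

move_arm:
  motion: "0 0 0 0 0 0; 0 0 0 0 0 0; 0 0 0 0 0 0; 0 0 0 0 0 0; 0 0 0 0 0 0; 0 0 0 0 0 0; 0 0 0 0 0 0; 0 0 0 0 0 0"
  fingers: 4.8
  squeeze: 35

```text
time: 7.63
tool_pos: [548.8, -150.2, 32.9]
tcp_rot: [-90.1, -0.2, 2.2]
ft_force: [-1.7, -0.7, 10.0]
finger_gap: 49.1
```

```bash
python3 m.py w8.png|egrep 'yel|red|time'
```

```text
yel [224.9  79.5] [218  72  15  16 198] [ 469.2 -183.4   62. ]
yel [403.8  79.9] [398  72  13  17 145] [ 466.9 -122.6   62. ]
yel [257.6 256.8] [250 247  15  21 281] [ 534.5 -172.9   62. ]
yel [370.8 255.5] [364 248  15  16 219] [ 532.2 -128.1   62. ]
{'time': np.float64(7.68), 'tool_pos': array([ 548.75, -150.24,   32.82]), 'tcp_rot': array([-90.09,  -0.2 ,   2.24]), 'ft_force': array([-1.76, -0.25,  7.88])}
```

View pics/w8.png

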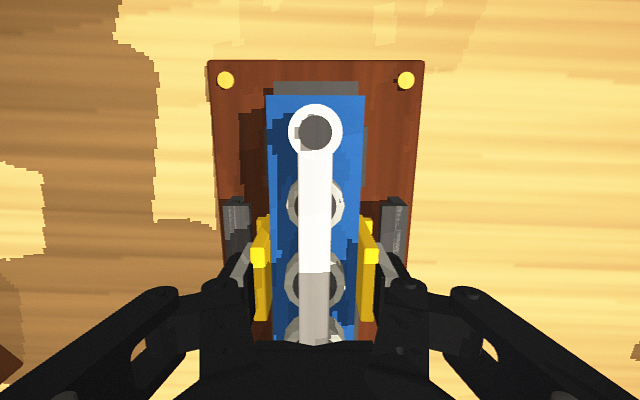

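The view shows both yellow tabs pressed in between the pads at (260,270) and (368,270), with the bar still along the middle. The ~8–10 N upward force fits pad friction as the pads swing forward on closing. I lift slowly and check.

move_arm:
  motion: "0 0 0 0 0 0; 0 0 0 0 0 0; 0 0 0.3 0 0 0; 0 0 0.6 0 0 0; 0 0 1 0 0 0; 0 0 1.4 0 0 0; 0 0 1.8 0 0 0; 0 0 2.2 0 0 0; 0 0 2.2 0 0 0"
  fingers: 4.2
  squeeze: 40

```text
time: 8.43
tool_pos: [547.0, -149.6, 53.1]
tcp_rot: [-90.0, 0.0, 2.2]
ft_force: [0.2, 0.4, -4.7]
finger_gap: 48.2
```

```bash
python3 m.py w9.png|egrep 'yel|red|time'
```

```text
yel [234.   87.3] [228  81  13  14 153] [ 468.3 -184.8   62. ]
yel [392.6  87.7] [387  81  14  15 125] [ 466.  -120.7   62. ]
yel [257.8 256.8] [251 247  14  22 277] [ 542.6 -175.9   62. ]
yel [370.4 255.8] [364 248  14  17 229] [ 540.  -123.3   62. ]
{'time': np.float64(8.48), 'tool_pos': array([ 547.  , -149.58,   52.74]), 'tcp_rot': array([-90.01,   0.  ,   2.24]), 'ft_force': array([-0.52,  0.21, -4.98])}
```

View pics/w9.png

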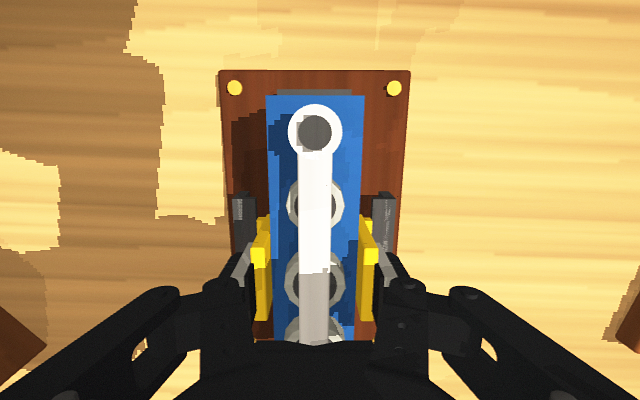

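The cassette keeps its place in the image while the dock pegs move inward. The load is about 5 N, which fits its weight, so it is free. I lift on.

move_arm:
  motion: "0 0 0.8 0 0 0; 0 0 2 0 0 0; 0 0 3.5 0 0 0; 0 0 5 0 0 0; 0 0 6.5 0 0 0; 0 0 8 0 0 0; 0 0 9.5 0 0 0; 0 0 11 0 0 0; 0 0 12 0 0 0; 0 0 12.4 0 0 0"

```text
time: 9.32
tool_pos: [548.2, -149.9, 179.4]
tcp_rot: [-90.1, -0.2, 2.2]
ft_force: [1.0, -1.0, -4.2]
finger_gap: 48.1
```

move_arm:
  motion: "0 0 0 0 0 0; 0 0 0 0 0 0; 0 0 0 0 0 0; 0 0 0 0 0 0; 0 0 0 0 0 0; 0 0 0 0 0 0"

```text
time: 9.82
tool_pos: [546.7, -149.3, 175.6]
tcp_rot: [-90.0, 0.1, 2.2]
ft_force: [0.0, 0.1, -5.3]
finger_gap: 48.3
```

```bash
python3 m.py w10.png|egrep 'yel|red|time'; python3 -c "
from h import *
a=snap('scene','s10.png')['image'][120:220,250:370];b=snap('side','t10.png')['image'][150:310,280:430]
w=cv2.imread('pics/w10.png')[40:360,160:480]
c=np.zeros((600,800,3),np.uint8);c[:300,:360]=cv2.resize(a,(360,300),interpolation=3);c[300:,:360]=cv2.resize(w,(360,300));c[:469,360:]=cv2.resize(b,(440,469),interpolation=2);cv2.imwrite('pics/c10.png',c)"
```

```text
yel [368.8 225.7] [364 221   8  14  63] [ 567.  -100.3   62. ]
yel [257.8 256.7] [251 248  14  19 252] [ 600.2 -197.4   62. ]
yel [370.7 255.2] [364 248  14  15 203] [594.8 -96.2  62. ]
{'time': np.float64(9.87), 'tool_pos': array([ 546.79, -149.39,  175.74]), 'tcp_rot': array([-8.998e+01,  5.000e-02,  2.240e+00]), 'ft_force': array([-0.59,  0.19, -4.79])}
```

View pics/c10.png

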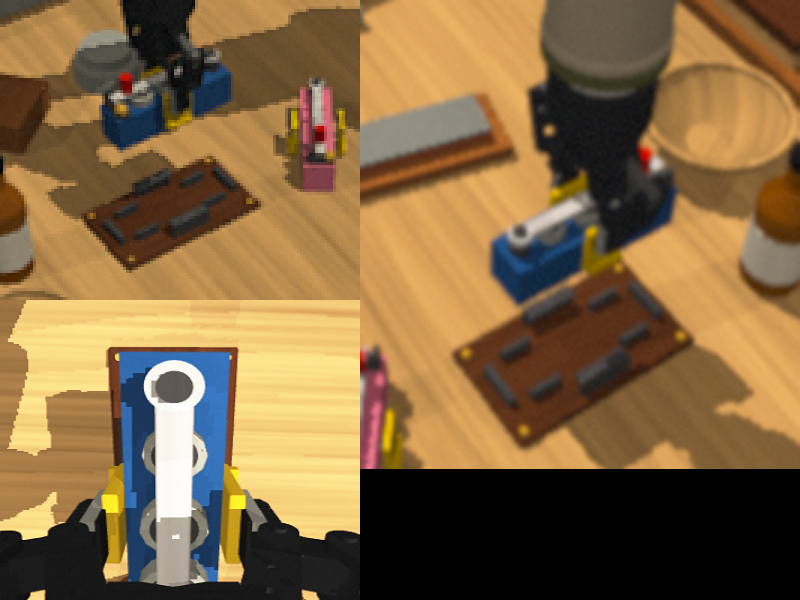

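The scene and side views show the cassette clear of the empty dock, level, with the bar shut, the knob beside the ball and the bits in place.

```bash
python3 -c "
from bench import r,readout
q=readout.sense();print(q['qd'].round(2),q['finger_gap']);print(r.hand_in())"
```

```text
[-0.06 -0.01 -0.07 -0.03  0.03  0.06] 48.55842046996401
the job is handed in; nothing more can be done
None
```

I shut the keeper bar, pinched both yellow catches, lifted the blue cassette straight up and handed the job in while still holding it. The clock read 9.9 s of the 56 allowed.

**Bar:** I pushed the knob towards −y with closed fingers. With the fingers clear, a picture showed the bar lying along the cassette and the knob resting behind the brass ball. I never saw the detent's 3–5 N in the force readings, which were only about 2 N at the end stop. That the bar is home rests on the pictures and the measured bar line, which came out within about 1° of the cassette's axis.

**Lift:** The lift was about 14 cm, level (tilt under 0.1°), with a steady 5 N hanging load, which fits the cassette's weight. The last pictures show the dock empty, the bar shut and the other things in view where they were. The heads of all three bits are partly visible, the one nearest the detent only at the edge of the wrist view.

**Readings that disagreed:**
- The finger opening reads about 48 mm, less than the 52 mm given for fully pinched tabs. I put this down to give in the pads or fingers.
- While the fingers closed there was a brief upward force of about 10 N and a 2 mm rise of the tool. I took this for pad friction; it was gone once the lift began.

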